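# Clip the self-closing tongs on to a sample tube

### The job

Squeeze the self-closing tongs open by their two finger plates, bring the open jaws around the tube with the ball-shaped stopper in the rack, and let go so that the jaws grip that tube. Leave the tongs lying flat on the bench, clipped to the tube, and the tube standing in its hole ready to be taken. Do not lift or topple any tube, and leave the jar and the meter alone.

Things in the scene. Friction and masses are not known exactly. Their poses are not given: they have to be found in the camera images.
- tongs: Loose self-closing tongs, 0.09 kg, 150 mm long, flat on the bench: dark spring barrel (25 mm across, 38 mm high), two metal levers. Origin: underside below the barrel's axis; x towards the jaws, y left, z up. Finger plates at -x, jaws at +x; a 34 mm wide foot and a 10 mm wide, 4 mm high spine (back to x = -78 mm) carry it. Squeezing the plates opens the jaws; let go and the spring closes them.
- tongs_grip (a point): Midway between the two black finger plates: 60 mm behind the tongs' origin, 22 mm above the underside. Squeeze along the tongs' y: 4 N starts, 7 N opens fully to a stop, 20 N is firm for carrying. Plates 26 mm long (x), 5 mm thick, 6 to 38 mm above the underside; over their outsides 54 mm at rest (60 mm at the rear), 26 mm squeezed (parallel), 43 mm gripping a tube.
- tongs_jaw (a point): Midway between the two jaw pads: 64 mm ahead of the tongs' origin, 28 mm above the underside. Pads 26 mm long (x), 5 mm thick, 22 to 34 mm above the underside, so they pass over the 18 mm high rack while the tongs lie on the bench. Gap between pads 8 mm closed, 39 mm fully open (then about 50 mm over the outsides).
- tongs_lever (a joint): Opening angle of each lever of the tongs (both move alike), rad: 0 closed, 0.24 fully squeezed open, about 0.09 when gripping a tube across its 20 mm.
- rack: White fixed rack strip on the bench, 50 mm (x) by 220 mm (y) by 18 mm high, origin at the centre of its underside. Three holes in its top, in a row along its y at -70, 0 and +70 mm, 14 mm deep, each holding one upright tube with about 1 mm of play. The bench in front of it (-x of the rack) is clear for the tongs to lie on.
- tube_ball: The tube to grip: loose upright glass tube, 20 mm in diameter and 85 mm long, with a ball-shaped stopper (26 mm in diameter) on top, 111 mm overall. In any of the three holes. Origin: centre of its underside, 4 mm above the bench; z up the tube.
- tube_disc: Another glass tube of 20 mm in the rack, with a flat disc stopper 34 mm across, 93 mm overall; leave it. Origin: centre of its underside.
- tube_bar: Another glass tube of 20 mm in the rack, with a T-shaped stopper whose crossbar is 40 mm long, 106 mm overall; leave it. Origin: centre of its underside.
- jar: Loose squat jar, 48 mm across and 55 mm high, beside the work on the other side from the tongs; leave it. Origin: centre of its underside.
- meter: Loose hand-held meter lying beyond the rack, 60 by 130 by 24 mm; leave it. Origin: centre of its underside.
There are look-alikes about, which are no part of the job. What is shaped like the tongs but orange, purple or red is not meant.

How it is judged:
By the outcome, as a careful person would: the job done as asked, in the order asked, and still so for the second after the job is handed in, with the robot touching nothing.
It also fails if it takes over 40 s, if anything falls off the work surface, if the arm or the gripper's body presses on something with over 40 N, if the wrist force passes 120 N, or if a joint passes its speed limit or range.

### The arm

A 7-joint arm with a two-finger parallel gripper is mounted at the origin on the work surface. World frame = base frame: x ahead of the robot, y to its left, z up, the work surface at z = 0. Lengths are in m, angles in rad, forces in N, time in s.
With the tool pointing down it reaches from about 0.425 to 0.925 m from the base axis. Payload 6.8 kg.
Tool frame: the origin (TCP) lies between the finger pads; the fingertips stand 17 mm ahead of it and the grasp point (between the pads) lies 2 mm behind it; x points along the fingers, y is the direction in which the jaws open and shut, and the axes are right-handed (so a half turn about x gives the same grasp; the last joint's range is limited). The gripper opens to 85 mm and grips with 20 to 120 N. Pads are 22 mm wide; open, the fingers measure 114 mm over their backs; the gripper's body (76 mm by 85 mm) begins 54 mm behind the grasp point. The pads swing forward as they close: fully open they stand 13 mm farther back than shut.
Start: joints at [-1.335, 0.477, 0.022, 1.555, -0.011, 1.109, -0.083], TCP at [0.228, 0.636, 0.248] pointing down, gripper open.
Joint ranges: [-2.96, 2.96], [-0.34, 2.1], [-1.41, 1.46], [0.24, 2.44], [-1.37, 4.51], [0.17, 1.92], [-2.96, 2.96]. Speed limits (rad/s): [2.39, 2.39, 3.14, 3.14, 3.14, 3.14, 3.14].

### API

Orientations are given as a rotation vector (axis times angle).
In Python, from bench import r gives the robot as it stands. The module is installed in compiled form; this text tells all that it offers.
- The arm moves only by the tool apply_moves, never from a script. Its argument "increments" is text: rows parted by semicolons, each of 7 numbers parted by spaces: the finger opening in mm, from 0 to 85.4, then the shift along the tool's x, y, z normalised to -1 to 1, where 1 is 100 cm, then the turn, a rotation vector about the tool's x, y, z normalised to -1 to 1, where 1 is 0.12 rad. In form: gripper x y z wx wy wz; .... A call has exactly 8 rows; each row shifts and turns the commanded pose from where the row before left it, along the tool's axes as they then stand; what a row does not reach is not made up. A row lasts 1/10 s, in which the tool goes at most 50 mm and 8.59 degrees, less where a joint would pass 70% of its speed; a pose out of reach is approached as far as the arm can. A call with a number of a shift or a turn outside -1 to 1 is refused whole. A call with a gripper value outside its range is refused whole. The fingers move at their own pace and stop on an object; "squeeze" is the grip in N (left out, the last holds). Time passes only in rows, so rows that do not move let the fingers close, or fill a call up. It gives the time, the measured TCP pose, the force and the opening at its end, in the units of the state.
- r.get_obs(): the state, without advancing time (a new reading comes with each control period).
- r.grab_frame(name): name is "side" or "top" or "wrist"; returns a dict with "color" (400x640x3 uint8, blue, green, red), "fx", "fy", "cx", "cy" (pixels), "origin" and "orientation" of the camera in the world. Camera axes: x right, y up, looking along -z (the intrinsics and any distortion apply to the point x, -y, -z); pixel columns grow to the right and rows downward; lengths in m; the calibration is good to about 2 mm. A picture is of the moment at which its call begins. There is no depth.
- r.hand_in(): hands the job in, once; it reports no verdict.
The state is a dict: "clock": time; "joints": joint angles; "qvel": joint speeds; "tau": joint torques, N m; "tcp_pos": TCP position; "orientation": TCP orientation; "contact_force": force on the tool from outside, world axes, zero at the start; "moment": the same for the moment, N m; "grip_width": finger opening in m.
Only numpy, scipy, OpenCV 4.12 (cv2) and the standard library are available. Lean on these libraries where they do the work, as an engineer would, in place of code of your own. Each camera call takes 0.05 s, during which the arm holds its last target. There are 200 camera calls.

## Working session

There is one attempt and no reset: what is moved stays moved. The work goes in short steps, Python scripts to look and compute and a tool call to move; the robot and the scene stay as the last step left them, time stands still between calls to the robot, and variables do not carry over. Pictures are saved under pics/ and viewed, about 8 in all and at most 12, crops included, and the job is handed in when it is done.

Besides the shell and the picture viewer there is one more tool, called after ">>>" as a command line: name --argument value ..., lists and objects as JSON in quotes. apply_moves: Moves the arm, as the interface text tells. Scaled input: -1 to 1 covers 100 cm each way for a shift and 0.12 rad each way for a turn. Its arguments: {"type":"object","properties":{"increments":{"type":"string"},"squeeze":{"type":"number"}},"required":["increments"]}

```bash
mkdir -p pics; cat > h.py <<'E'
import numpy as np, cv2, pickle
from scipy.spatial.transform import Rotation as R
from bench import r
def grab(n,tag):
    f=r.grab_frame(n); cv2.imwrite(f'pics/{tag}.png',f['color']); pickle.dump(f,open(f'pics/{tag}.pkl','wb')); return f
def load(tag): return pickle.load(open(f'pics/{tag}.pkl','rb'))
def rot(o):
    o=np.array(o,float)
    return o if o.shape==(3,3) else (R.from_rotvec(o).as_matrix() if o.size==3 else R.from_quat(o).as_matrix())
def ray(f,u,v):
    d=rot(f['orientation'])@np.array([(u-f['cx'])/f['fx'],-(v-f['cy'])/f['fy'],-1]); return np.array(f['origin']),d
def atz(f,u,v,z):
    o,d=ray(f,u,v); return o+d*(z-o[2])/d[2]
def proj(f,p):
    q=rot(f['orientation']).T@(np.array(p)-f['origin']); return f['cx']+f['fx']*q[0]/-q[2], f['cy']-f['fy']*q[1]/-q[2]
E
python3 - <<'E'
from h import *
a=grab('top','top0');b=grab('side','side0')
for f in(a,b): print({k:v for k,v in f.items() if k!='color'})
cv2.imwrite('pics/both.png',cv2.resize(np.vstack([a['color'],b['color']]),None,fx=.75,fy=.75))
o=r.get_obs();print(o)
E
```

```text
{'fx': 377.3824571918707, 'fy': 377.3824571918707, 'cx': 324.81471314205504, 'cy': 200.16392720138475, 'origin': array([ 0.47727466, -0.07897282,  0.9753145 ]), 'orientation': array([ 0.13611857, -0.07815093, -1.57216408])}
{'fx': 372.0717006318678, 'fy': 372.0717006318678, 'cx': 321.7771643453151, 'cy': 200.04671322309824, 'origin': array([0.5839493 , 0.7051321 , 0.56346289]), 'orientation': array([-0.02214619,  1.49800029,  2.74887846])}
{'clock': 0.1, 'joints': array([-1.33511198,  0.47774173,  0.02232401,  1.55634773, -0.01152657,
        1.10932722, -0.08312131]), 'qvel': array([-1.67332651e-03, -2.50694281e-03,  3.89651919e-04, -2.19315305e-03,
       -7.33670212e-05, -2.19969439e-04,  7.60736763e-04]), 'tau': array([ 4.97882036e-03, -5.97757030e+01,  1.61400195e+00, -2.81955636e+01,
        1.28938624e-02,  5.01172675e-03, -5.42709216e-06]), 'tcp_pos': array([0.22732816, 0.6350209 , 0.24740832]), 'orientation': array([ 0.26844291,  1.55410907, -0.27110046]), 'contact_force': array([0.18560434, 0.9477763 , 0.28186773]), 'moment': array([ 0.08140598,  0.032051  , -0.01555158]), 'grip_width': 0.08519356475140336}
```

View pics/top0.png

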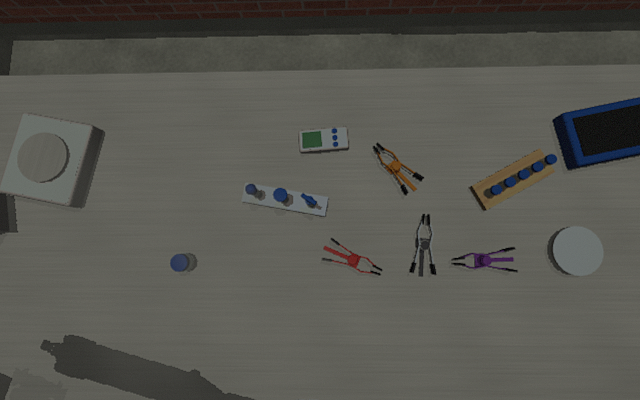

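View pics/side0.png

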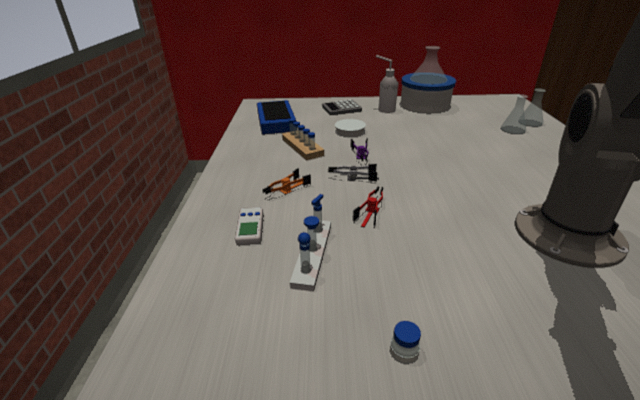

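Top view: grey tongs at (424,244), with look-alikes red (352,258), purple (484,260) and orange (397,166). The white rack is at (285,198), and its stoppers are at (251,188), (281,194) and (311,201). The wooden rack at (515,180) isn't part of the job. Checking the choice in close crops.

```bash
python3 - <<'E'
from h import *
a=load('top0')['color'];b=load('side0')['color']
c1=cv2.resize(a[170:225,235:335],None,fx=4,fy=4,interpolation=3)
c2=cv2.resize(a[205:285,395:450],None,fx=7,fy=7,interpolation=3)
c3=cv2.resize(b[185:295,280:345],None,fx=4,fy=4,interpolation=3)
im=np.zeros((560,800,3),np.uint8); im[:220,:400]=c1; im[:,410:795]=c2; im[225:225+335,:260]=c3[60:395]
im=cv2.convertScaleAbs(im,alpha=1.5)
cv2.imwrite('pics/crop1.png',im)
E
```

```text
(no output)
```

View pics/crop1.png

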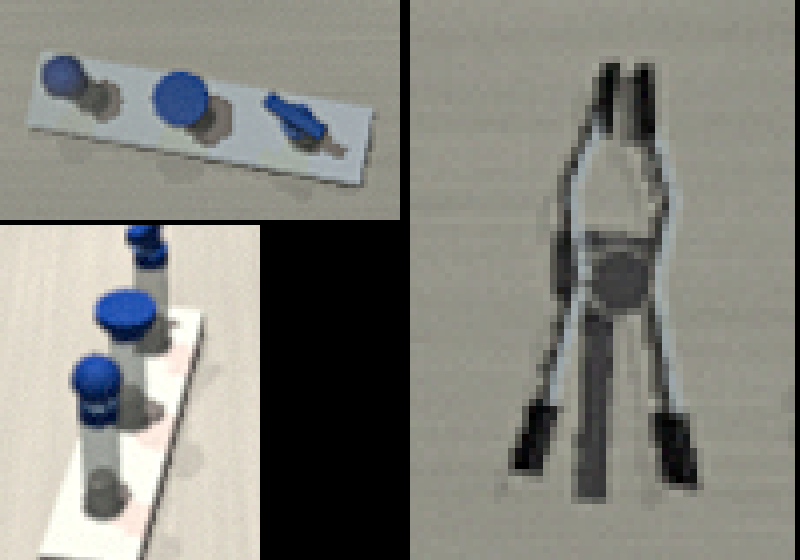

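```bash
python3 - <<'E'
from h import *
f=load('top0');g=load('side0')
c1=lambda u,v:(235+u/4,170+v/4); c2=lambda u,v:(395+(u-410)/7,205+v/7)
C=[atz(f,*c1(*p),z)[:2] for p,z in(((40,52),.018),((373,108),.018),((362,186),.0),((28,128),.0))]
print('rack',C,np.mean(C,0)); 
for n,p,z in(('ball',(64,77),.102),('disc',(181,100),.09),('bar',(295,117),.10)): print(n,atz(f,*c1(*p),z))
o1,d1=ray(f,*c1(64,77));o2,d2=ray(g,280+98/4,185+(375-225+60)/4)
s=np.linalg.lstsq(np.c_[d1,-d2],o2-o1,rcond=None)[0];print('ball tri',o1+s[0]*d1,o2+s[1]*d2)
P={n:atz(f,*c2(*p),z) for n,p,z in(('jl',(608,100),.034),('jr',(644,104),.034),('pl',(533,438),.038),('pr',(677,450),.038),('bar',(622,281),.038),('spine',(591,497),.004))}
print(P)
j=(P['jl']+P['jr'])/2;p=(P['pl']+P['pr'])/2;d=j-p;print('len',np.linalg.norm(d[:2]),'yaw',np.degrees(np.arctan2(d[1],d[0])),'orig',p[:2]+d[:2]*60/124)
o=r.get_obs();print(rot(o['orientation']).round(3),np.hypot(*p[:2]))
E
```

```text
rack [array([0.65518842, 0.16380423]), array([ 0.61688388, -0.05252969]), array([ 0.56842811, -0.04474441]), array([0.60782913, 0.17494278])] [0.61208238 0.06036823]
ball [0.62444427 0.12778379 0.102     ]
disc [0.61201531 0.05996408 0.09      ]
bar [ 0.59991334 -0.0089916   0.1       ]
ball tri [0.62420181 0.12744316 0.10343877] [0.62456478 0.12742366 0.10349532]
{'jl': array([ 0.55707466, -0.28838493,  0.034     ]), 'jr': array([ 0.55559496, -0.30095392,  0.034     ]), 'pl': array([ 0.43935876, -0.25738255,  0.038     ]), 'pr': array([ 0.43525874, -0.30668241,  0.038     ]), 'bar': array([ 0.49336639, -0.29000605,  0.038     ]), 'spine': array([ 0.41716355, -0.28377539,  0.004     ])}
len 0.11969501213503825 yaw -6.060362359154057 orig [ 0.494902   -0.28814713]
[[-0.     0.337  0.941]
 [-0.002  0.941 -0.337]
 [-1.    -0.002  0.   ]] 0.5203664690515178
```

The ball tube is at (251,189) px, which gives world (0.6245, 0.1276). Triangulation puts the ball at z 0.103 against 0.102 expected, and hole spacing comes out near 70 mm, so this fits. Grey tongs: jaws towards +x, yaw −6°, grip point about (0.436, −0.282). Moving above them now, after turning the tool by −0.24 rad.

>>> apply_moves --increments "85 0 0 0 -1 0 0;85 0 0 0 -1 0 0;85 0 -0.034 0.034 0 0 0;85 0 -0.034 0.034 0 0 0;85 0 -0.034 0.034 0 0 0;85 0 -0.034 0.034 0 0 0;85 0 -0.034 0.034 0 0 0;85 0 -0.034 0.034 0 0 0" --squeeze 20

```text
clock: 0.9
tcp_pos: [0.4101, 0.4095, 0.248]
orientation: [0.081, 1.57, -0.082]
contact_force: [0.9, 1.4, 0.5]
grip_width: 0.085
```

>>> apply_moves --increments "85 0 -0.034 0.034 0 0 0;85 0 -0.034 0.034 0 0 0;85 0 -0.034 0.034 0 0 0;85 0 -0.048 0 0 0 0;85 0 -0.048 0 0 0 0;85 0 -0.048 0 0 0 0;85 0 -0.048 0 0 0 0;85 0 -0.048 0 0 0 0"

```text
clock: 1.7
tcp_pos: [0.4745, 0.0588, 0.2481]
orientation: [0.081, 1.57, -0.081]
contact_force: [0.7, 0.3, 0.5]
grip_width: 0.0849
```

>>> apply_moves --increments "85 0 -0.048 0 0 0 0;85 0 -0.048 0 0 0 0;85 0 -0.048 0 0 0 0;85 0 -0.048 0 0 0 0;85 0 -0.048 0 0 0 0;85 0 -0.048 0 0 0 0;85 0 -0.04 0 0 0 0;85 0 0 0 0 0 0"

```text
clock: 2.5
tcp_pos: [0.4392, -0.2714, 0.2485]
orientation: [0.086, 1.569, -0.091]
contact_force: [-0.4, 1.1, 0.5]
grip_width: 0.0852
```

```bash
python3 - <<'E'
from h import *
o=r.get_obs();print(o['clock'],o['tcp_pos'],rot(o['orientation']).round(3),o['joints'].round(2))
f=grab('wrist','w1');print({k:v for k,v in f.items() if k!='color'})
cv2.imwrite('pics/w1v.png',cv2.convertScaleAbs(f['color'],alpha=1.4))
E
```

```text
2.5 [ 0.43919284 -0.27142338  0.24847088] [[-0.     0.112  0.994]
 [-0.003  0.994 -0.112]
 [-1.    -0.003 -0.   ]] [ 0.02  0.22  0.48  1.96 -0.12  0.99  2.02]
{'fx': 313.2550679849078, 'fy': 313.2550679849078, 'cx': 324.2216184302767, 'cy': 203.8638840810018, 'origin': array([ 0.37309788, -0.26299542,  0.37368742]), 'orientation': array([-0.22109757, -0.19202284,  1.44853818])}
```

View pics/w1v.png

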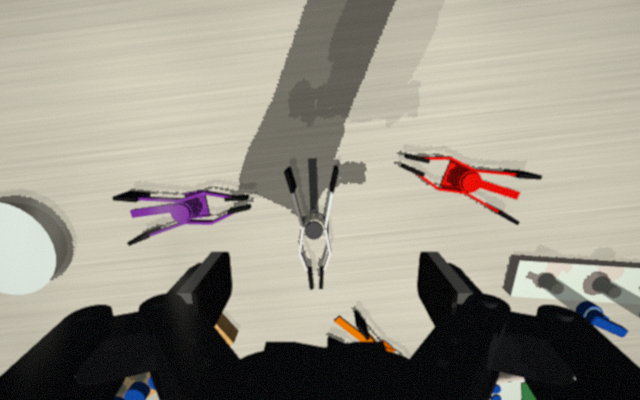

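```bash
python3 - <<'E'
from h import *
f=load('w1')
c=cv2.resize(f['color'][145:300,265:360],None,fx=5,fy=5,interpolation=3)[:,:475]
cv2.imwrite('pics/w1c.png',cv2.convertScaleAbs(c[:600],alpha=1.5) if 0 else cv2.resize(cv2.convertScaleAbs(c,alpha=1.6),(368,600)))
E
```

```text
(no output)
```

View pics/w1c.png

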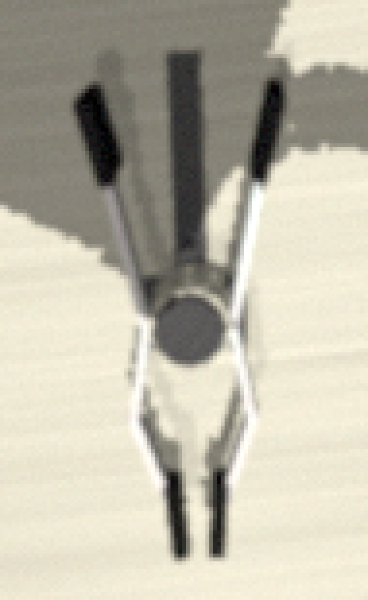

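```bash
python3 - <<'E'
from h import *
f=load('w1');c=lambda u,v:(265+u/3.871,145+v/3.871)
P={n:atz(f,*c(*p),z) for n,p,z in(('b',(190,331),.038),('s',(185,51),.004),('pl',(98,137),.038),('pr',(268,133),.038),('jl',(178,515),.034),('jr',(218,515),.034))}
for k,v in P.items(): print(k,v.round(4))
m=(P['pl']+P['pr'])/2;j=(P['jl']+P['jr'])/2
for n,a,b in(('jaw-plate',m,j),('spine-jaw',P['s'],j),('spine-b',P['s'],P['b'])): d=b-a;print(n,np.hypot(*d[:2]),np.degrees(np.arctan2(d[1],d[0])))
d=(j-P['s'])[:2];d/=np.hypot(*d)
print('grip from b',P['b'][:2]-.06*d,'from m',m)
o=r.get_obs();t=P['b'][:2]-.06*d-o['tcp_pos'][:2];M=rot(o['orientation']);print('tool dy,dz',M[:2,1]@t,M[:2,2]@t)
E
```

```text
b [ 0.4944 -0.2897  0.038 ]
s [ 0.4168 -0.2829  0.004 ]
pl [ 0.434  -0.3083  0.038 ]
pr [ 0.4382 -0.2607  0.038 ]
jl [ 0.5557 -0.3011  0.034 ]
jr [ 0.557  -0.2887  0.034 ]
jaw-plate 0.12071823372753111 -4.929976020294837
spine-jaw 0.14007832656769034 -4.91936016032692
spine-b 0.07789007659696501 -4.99524066563732
grip from b [ 0.43459972 -0.28450548] from m [ 0.43607516 -0.28450648  0.038     ]
tool dy,dz -0.016764931741490543 -0.0036067412190995134
```

Plates, barrel and spine agree within 1.5 mm: the grip point is (0.435, −0.2845) and the yaw −5°. Correcting and descending.

>>> apply_moves --increments "85 0 -0.017 -0.003 -0.2 0 0;85 0.045 0 0 0 0 0;85 0.045 0 0 0 0 0;85 0.045 0 0 0 0 0;85 0.045 0 0 0 0 0;85 0.03 0 0 0 0 0;85 0.016 0 0 0 0 0;85 0 0 0 0 0 0"

```text
clock: 3.35
tcp_pos: [0.4354, -0.2796, 0.02]
orientation: [0.064, 1.575, -0.059]
contact_force: [-0.0, -0.4, 0.9]
grip_width: 0.085
```

```bash
python3 - <<'E'
from h import *
o=r.get_obs();print(o['clock'],o['tcp_pos'],rot(o['orientation']).round(3),o['contact_force'])
E
```

```text
3.35 [ 0.43536066 -0.27956307  0.01996101] [[-0.004  0.078  0.997]
 [ 0.003  0.997 -0.078]
 [-1.     0.003 -0.005]] [-0.04864185 -0.40735398  0.8574317 ]
```

>>> apply_moves --increments "85 -0.002 -0.005 0 0 0 0;85 0 0 0 0 0 0;60 0 0 0 0 0 0;45 0 0 0 0 0 0;35 0 0 0 0 0 0;20 0 0 0 0 0 0;20 0 0 0 0 0 0;20 0 0 0 0 0 0" --squeeze 25

```text
clock: 4.15
tcp_pos: [0.4361, -0.287, 0.0251]
orientation: [0.063, 1.57, -0.062]
contact_force: [-2.1, 1.5, 9.9]
grip_width: 0.0247
```

>>> apply_moves --increments "20 0 0 0 0 0 0;20 0 0 0 0 0 0;20 0 0 0 0 0 0;20 0 0 0 0 0 0;20 0 0 0 0 0 0;20 0 0 0 0 0 0;20 0 0 0 0 0 0;20 0 0 0 0 0 0"

```text
clock: 4.95
tcp_pos: [0.4361, -0.287, 0.0251]
orientation: [0.063, 1.57, -0.062]
contact_force: [-2.7, 2.0, 10.9]
grip_width: 0.0242
```

```bash
python3 - <<'E'
from h import *
o=r.get_obs();print(o['clock'],o['tcp_pos'],rot(o['orientation']).round(3),o['contact_force'],o['grip_width'])
f=grab('wrist','w2');cv2.imwrite('pics/w2v.png',cv2.convertScaleAbs(f['color'],alpha=1.4))
E
```

```text
4.95 [ 0.43609563 -0.28695107  0.02511862] [[ 0.     0.079  0.997]
 [ 0.     0.997 -0.079]
 [-1.     0.     0.   ]] [-2.73061199  2.02953324 10.89703752] 0.0241802434116629
```

View pics/w2v.png

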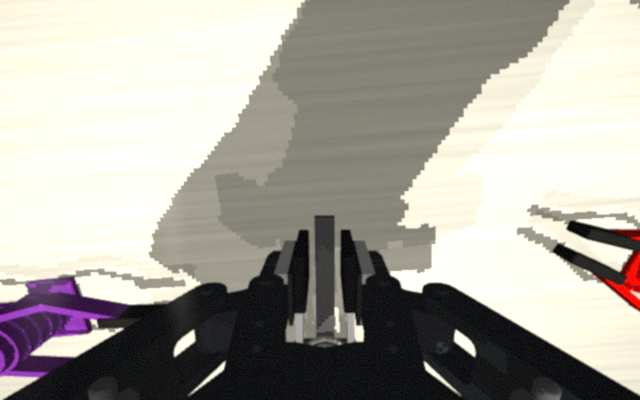

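Gripped: the plates are parallel at 24 mm opening with the spine between them (324,270). Lifting above tube height, carrying across and turning to the rack's normal (−10.2°).

>>> apply_moves --increments "20 -0.01 0 0 0 0 0;20 -0.02 0 0 0 0 0;20 -0.03 0 0 0 0 0;20 -0.03 0 0 0 0 0;20 -0.03 0 0 0 0 0;20 -0.02 0 0 0 0 0;20 0 0.02 0 0 0 0;20 0 0.03 -0.002 0 0 0"

```text
clock: 5.8
tcp_pos: [0.4385, -0.2382, 0.1658]
orientation: [0.064, 1.567, -0.066]
contact_force: [0.7, 0.9, -1.2]
grip_width: 0.0244
```

>>> apply_moves --increments "20 0 0.037 -0.002 0 0 0;20 0 0.037 -0.002 0 0 0;20 0 0.037 -0.002 0 0 0;20 0 0.037 -0.002 0 0 0;20 0 0.037 -0.002 0 0 0;20 0 0.037 -0.002 0 0 0;20 0 0.037 -0.002 0 0 0;20 0 0.037 -0.002 0 0 0"

```text
clock: 6.6
tcp_pos: [0.4455, 0.0607, 0.1648]
orientation: [0.063, 1.569, -0.063]
contact_force: [0.7, -0.4, -0.8]
grip_width: 0.0246
```

>>> apply_moves --increments "20 0 0.037 0 0 0 0;20 0 0.033 0 0 0 0;20 0 0.02 0 0 0 0;20 0 0.01 0 0 0 0;20 0 0 0 0.4 0 0;20 0 0 0 0.4 0 0;20 0 0 0 0 0 0;20 0 0 0 0 0 0"

```text
clock: 7.4
tcp_pos: [0.4537, 0.1582, 0.1644]
orientation: [0.138, 1.566, -0.138]
contact_force: [0.6, 0.2, -1.5]
grip_width: 0.0248
```

```bash
python3 - <<'E'
from h import *
o=r.get_obs();print(o['clock'],o['tcp_pos'],rot(o['orientation']).round(3),o['contact_force'],o['grip_width'])
f=grab('top','t3');g=grab('side','s3')
a=cv2.resize(f['color'][140:270,200:345],None,fx=4,fy=4,interpolation=3)
cv2.imwrite('pics/t3v.png',cv2.convertScaleAbs(a,alpha=1.5))
E
```

```text
7.4 [0.45372664 0.15821908 0.16444388] [[ 0.     0.175  0.985]
 [-0.     0.985 -0.175]
 [-1.    -0.     0.   ]] [ 0.64689025  0.22000301 -1.50263401] 0.024834635031254812
```

View pics/t3v.png

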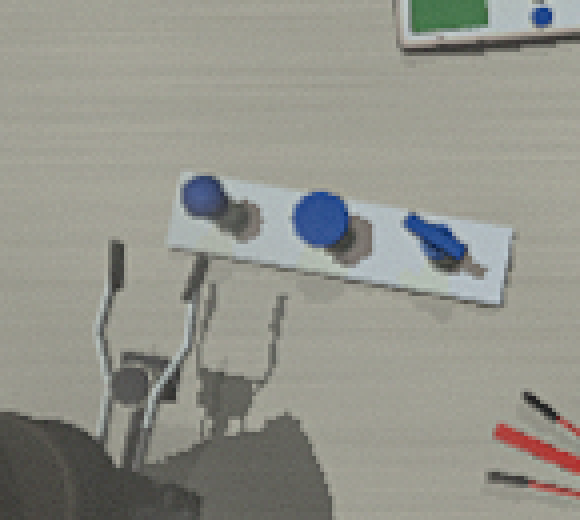

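```bash
python3 - <<'E'
from h import *
f=load('t3');c=lambda u,v:(200+u/4,140+v/4)
jl,jr=atz(f,*c(117,264),.173),atz(f,*c(195,279),.173);b=atz(f,*c(130,385),.177)
j=(jl+jr)/2;print(jl,jr,np.linalg.norm(jl-jr),j,b)
d=(j-b)[:2];print(np.hypot(*d),np.degrees(np.arctan2(d[1],d[0])))
o=r.get_obs();M=rot(o['orientation']);t=np.array([.6245,.1276])
print('tube rel tool y,z',M[:2,1]@(t-o['tcp_pos'][:2]),M[:2,2]@(t-o['tcp_pos'][:2]))
print('jaw rel tool',M[:2,1]@(j[:2]-o['tcp_pos'][:2]),M[:2,2]@(j[:2]-o['tcp_pos'][:2]))
E
```

```text
[0.57612491 0.15748481 0.173     ] [0.56771609 0.1147406  0.173     ] 0.0435634664307848 [0.5719205  0.13611271 0.173     ] [0.51073012 0.14717361 0.177     ]
0.062182045957281454 -10.246261250881009
tube rel tool y,z -0.0005315523408366381 0.17349420813107594
jaw rel tool -0.001338987941089501 0.1202361763415008
```

Open jaws are 44 mm apart centre to centre, as expected, aligned with the tube to within 1 mm and 53 mm short of it. Lowering.

>>> apply_moves --increments "20 0.02 0.001 0 0 0 0;20 0.035 0 0 0 0 0;20 0.035 0 0 0 0 0;20 0.025 0 0 0 0 0;20 0.013 0 0 0 0 0;20 0.006 0 0 0 0 0;20 0 0 0 0 0 0;20 0 0 0 0 0 0"

```text
clock: 8.3
tcp_pos: [0.4547, 0.1602, 0.0312]
orientation: [0.139, 1.565, -0.137]
contact_force: [0.7, -0.6, -1.4]
grip_width: 0.0243
```

>>> apply_moves --increments "20 0.001 0 0 0 0 0;20 0.001 0 0 0 0 0;20 0.001 0 0 0 0 0;20 0 0 0 0 0 0;20 0 0 0 0 0 0;20 0 0 0 0 0 0;20 0 0 0 0 0 0;20 0 0 0 0 0 0"

```text
clock: 9.1
tcp_pos: [0.4539, 0.1599, 0.0273]
orientation: [0.138, 1.566, -0.138]
contact_force: [0.8, -0.1, -0.4]
grip_width: 0.0247
```

```bash
python3 - <<'E'
from h import *
o=r.get_obs();print(o['clock'],o['tcp_pos'],o['contact_force'],o['moment'],o['grip_width'])
f=grab('top','t4');g=grab('side','s4')
a=cv2.resize(f['color'][160:260,200:330],None,fx=4,fy=4,interpolation=3)
b=cv2.resize(g['color'][210:290,270:400],None,fx=4,fy=4,interpolation=3)[:200]if 0 else cv2.resize(g['color'][230:280,275:405],None,fx=4,fy=4,interpolation=3)
cv2.imwrite('pics/t4v.png',cv2.convertScaleAbs(np.vstack([a,b]),alpha=1.4))
E
```

```text
9.1 [0.45393077 0.15993427 0.02729012] [ 0.79658007 -0.08261968 -0.42325813] [ 0.0062457   0.01986983 -0.02949806] 0.024729797020464853
```

View pics/t4v.png

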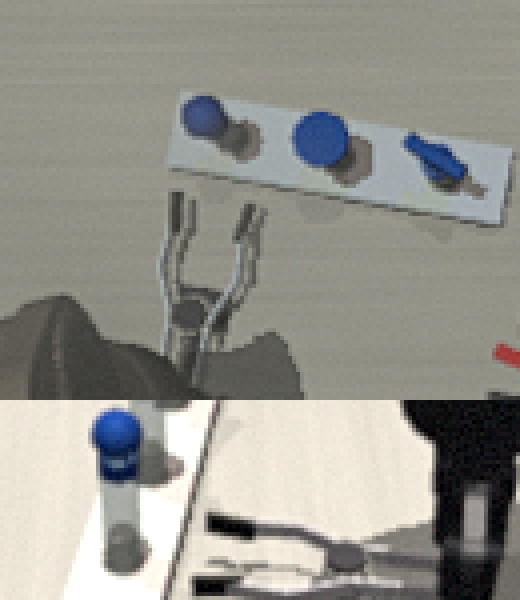

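```bash
python3 - <<'E'
from h import *
f=load('t4');c=lambda u,v:(200+u/4,160+v/4)
jl,jr=atz(f,*c(176,211),.034),atz(f,*c(245,223),.034);b=atz(f,*c(189,315),.038)
j=(jl+jr)/2;print(np.linalg.norm(jl-jr),j,b)
d=(j-b)[:2];print(np.hypot(*d),np.degrees(np.arctan2(d[1],d[0])))
o=r.get_obs();M=rot(o['orientation']);p=o['tcp_pos'][:2]
for n,q in(('tube',np.array([.6245,.1276])),('jaw',j[:2]),('barrel',b[:2])): print(n,M[:2,1]@(q-p),M[:2,2]@(q-p))
E
```

```text
0.04476969911688178 [0.57190411 0.13817242 0.034     ] [0.51022605 0.14922037 0.038     ]
0.06265971270685601 -10.15528944337388
tube -0.001978325558466181 0.17358635305837164
jaw -0.000768718804473532 0.11995202742920275
barrel -0.0006795146613936675 0.05729237827205626
```

>>> apply_moves --increments "20 0 -0.0012 0.004 0 0 0;20 0 0 0.008 0 0 0;20 0 0 0.01 0 0 0;20 0 0 0.01 0 0 0;20 0 0 0.01 0 0 0;20 0 0 0.007 0 0 0;20 0 0 0.003 0 0 0;20 0 0 0 0 0 0"

```text
clock: 10.0
tcp_pos: [0.5053, 0.1495, 0.0272]
orientation: [0.138, 1.566, -0.138]
contact_force: [-0.5, 0.3, -0.9]
grip_width: 0.0245
```

```bash
python3 - <<'E'
from h import *
o=r.get_obs();print(o['clock'],o['tcp_pos'],o['contact_force'],o['moment'],o['grip_width'])
M=rot(o['orientation']);t=np.array([.6245,.1276])-o['tcp_pos'][:2];print('tube rel',M[:2,1]@t,M[:2,2]@t)
f=grab('top','t5');g=grab('side','s5')
a=cv2.resize(f['color'][160:260,200:330],None,fx=4,fy=4,interpolation=3)
b=cv2.resize(g['color'][230:280,275:405],None,fx=4,fy=4,interpolation=3)
cv2.imwrite('pics/t5v.png',cv2.convertScaleAbs(np.vstack([a,b]),alpha=1.4))
E
```

```text
10.0 [0.50534521 0.14949191 0.02722854] [-0.51660307  0.30591118 -0.89296501] [ 0.01822219 -0.00256217 -0.03630151] 0.024499856780700775
tube rel -0.0006656758414059145 0.12114733277513981
```

View pics/t5v.png

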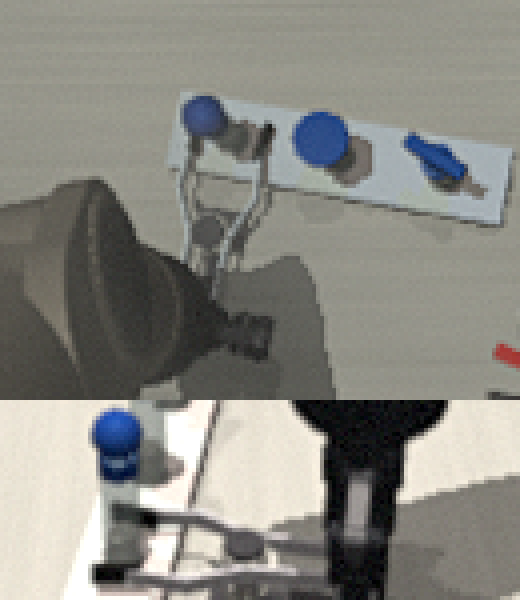

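The tube stands between the open pads: in the top view the ball is at (205,117), with the right pad at (268,132) and the left one partly under the ball. Letting go gradually.

>>> apply_moves --increments "20 0.001 0 0 0 0 0;28 0 0 0 0 0 0;32 0.001 0 0 0 0 0;36 0 0 0 0 0 0;40 0.001 0 0 0 0 0;44 0 0 0 0 0 0;50 0 0 0 0 0 0;56 0 0 0 0 0 0"

```text
clock: 10.9
tcp_pos: [0.5051, 0.1497, 0.0244]
orientation: [0.138, 1.566, -0.138]
contact_force: [0.5, 0.4, -0.2]
grip_width: 0.0559
```

>>> apply_moves --increments "70 0 0 0 0 0 0;85 0 0 0 0 0 0;85 0 0 0 0 0 0;85 0 0 0 0 0 0;85 0 0 0 0 0 0;85 0 0 0 0 0 0;85 0 0 0 0 0 0;85 0 0 0 0 0 0"

```text
clock: 11.7
tcp_pos: [0.5049, 0.1497, 0.0243]
orientation: [0.138, 1.566, -0.138]
contact_force: [-0.4, 0.3, -0.4]
grip_width: 0.0851
```

```bash
python3 - <<'E'
from h import *
o=r.get_obs();print(o['clock'],o['tcp_pos'],o['contact_force'],o['moment'],o['grip_width'])
f=grab('top','t6');g=grab('side','s6');w=grab('wrist','w6')
a=cv2.resize(f['color'][160:260,200:300],None,fx=3,fy=3,interpolation=3)
b=cv2.resize(g['color'][230:290,275:375],None,fx=3,fy=3,interpolation=3)
L=np.vstack([a,b]);L=np.vstack([L,np.zeros((max(0,480-L.shape[0]),300,3),np.uint8)])
w=cv2.resize(w['color'],(500,312));W=np.zeros((480,500,3),np.uint8);W[:312]=w
cv2.imwrite('pics/t6v.png',cv2.convertScaleAbs(np.hstack([L[:480],W]),alpha=1.4))
E
```

```text
11.7 [0.50492991 0.14965132 0.02429364] [-0.44387482  0.32515159 -0.37055775] [ 0.03132751  0.03075836 -0.02351517] 0.08507193584269214
```

View pics/t6v.png

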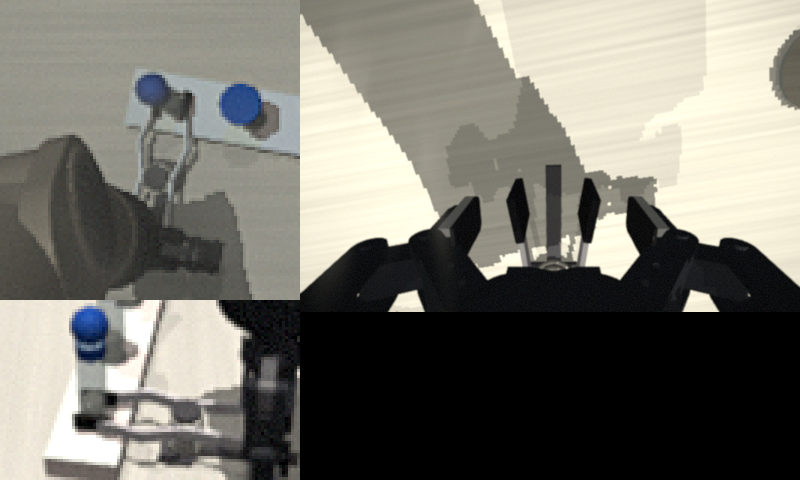

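The jaws have closed on the tube, which stands upright, and the plates are free of the open fingers. Retracting straight up.

>>> apply_moves --increments "85 -0.01 0 0 0 0 0;85 -0.02 0 0 0 0 0;85 -0.04 0 0 0 0 0;85 -0.04 0 0 0 0 0;85 -0.04 0 0 0 0 0;85 -0.04 0 0 0 0 0;85 -0.04 0.0 0 0 0 0;85 0 0 0 0 0 0"

```text
clock: 12.65
tcp_pos: [0.5079, 0.1504, 0.2606]
orientation: [0.143, 1.557, -0.134]
contact_force: [0.3, 0.2, -0.5]
grip_width: 0.0847
```

>>> apply_moves --increments "85 0 0.04 0 0 0 0;85 0 0.045 0 0 0 0;85 0 0.045 0 0 0 0;85 0 0.045 0 0 0 0;85 0 0.045 0 0 0 0;85 0 0.03 0 0 0 0;85 0 0.0 0 0 0 0;85 0 0 0 0 0 0"

```text
clock: 13.45
tcp_pos: [0.5482, 0.3959, 0.2537]
orientation: [0.136, 1.567, -0.138]
contact_force: [1.2, 0.1, -0.7]
grip_width: 0.0849
```

```bash
python3 - <<'E'
from h import *
o=r.get_obs();print(o['clock'],o['tcp_pos'],o['contact_force'])
f=grab('top','t7');g=grab('side','s7')
a=cv2.resize(f['color'][165:255,225:335],None,fx=5,fy=5,interpolation=3)[:,:390]
b=cv2.resize(g['color'][210:300,285:365],None,fx=5,fy=5,interpolation=3)
cv2.imwrite('pics/t7v.png',cv2.convertScaleAbs(np.hstack([a,b]),alpha=1.4))
E
```

```text
13.45 [0.54818145 0.39585031 0.25365351] [ 1.19354633  0.12704025 -0.69815211]
```

View pics/t7v.png

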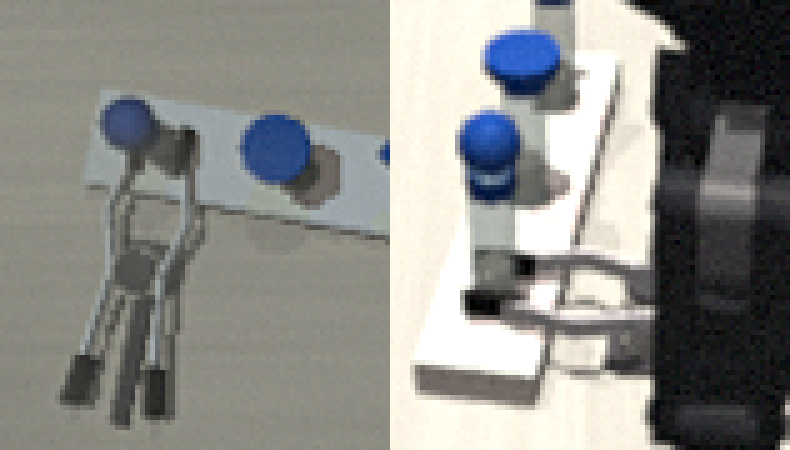

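Plates are 38 mm between centres (43 mm over the outsides), which is the gripping value. The ball at (250.8, 189.6) px hasn't moved. Handing in.

```bash
python3 -c "
from bench import r
print(r.hand_in())"
```

```text
the job is handed in; nothing more can be done
None
```

The grey tongs are clipped to the ball-stopper tube, and the tube is standing in its hole. I squeezed the tongs open and carried them over. They went down flat in front of the rack, slid forward around the tube, and I let go. The job was handed in at about 13.5 s of the 40 s allowed.

**Last checks:**
- **Grip:** the finger plates measured about 43 mm over their outsides, which is the value given for gripping a tube. The side view shows the pads against the glass.
- **Tube:** the ball stopper was within about half a pixel of where it started, so the tube was not lifted or tilted.
- **Tongs:** they look flat on the bench from above; I did not measure their height. In the side view the gripper hides their rear end.
- **Other things:** I steered clear of the other tubes, the jar and the meter. The last close-up did not show the jar or the meter, and it cut off most of the T-bar tube.
- **Robot:** the gripper was clear of everything. The highest contact force I read was about 11 N, while squeezing the plates.

No check failed. One disagreed: on the way down to the tongs the arm was 5 mm off sideways, which I corrected before closing the gripper.

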